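# Put the round file under the bench magnifier

## Task

Pull the round file out of its leaning tube in the tool holder and lay it gently in the sloping V cradle of the inspection stand, with the handle overhanging the high end and the tip right up against the end stop. Swing the magnifier so that its lens stands over the middle of the cradle, and leave it there. Leave the burnisher in its tube and the block, tin and hammer where they are.

Things in the scene. Friction and masses are not known exactly. Their poses are not given: they have to be found in the camera images.
- file: round file: steel blade 12 mm thick, 105 mm long (last 6 mm taper to 7 mm), brass ferrule 27 mm thick, 14 mm long, then a plain wooden handle 26 mm thick, 76 mm long. Origin on the axis where blade meets ferrule; z along the axis to the handle end (blade z = -105 to 0, handle 0 to 90). 0.14 kg, balance point 26 mm into the blade. In either tube of the holder, ferrule on the tube's mouth
- file_grip (a point): the point on the file's axis 50 mm from the shoulder, mid-handle
- file_tip (a point): the end of the file's blade, on its axis
- burnisher: the other tool in the holder: same 12 mm shank (90 mm) and ferrule, but a short mushroom-shaped wooden knob, 38 mm wide, the whole grip 56 mm long; origin and axes as for the file. Stays where it is
- holder: wooden holder, fixed: base 120 x 170 x 24 mm, two steel tubes side by side (outside 26 mm, bore 20 mm, 118 mm long) leaning 30 degrees from vertical, mouths towards the holder's -x. Origin on the table under the base; mouths' centres at (-59, +45, 122) and (-59, -45, 122) mm, bores 114 mm deep along the tube
- stand: inspection stand, fixed: steel board 270 x 130 x 12 mm with the cradle and, at its far end, an 18 mm post 200 mm high that carries the magnifier. Origin on the table under the cradle's origin; the post is at x = +150 mm; z up
- cradle: wooden 90-degree V groove on the stand, sloping 25 degrees down to the post. Origin: 90 mm above the table, where the axis of a resting 12 mm blade lies; x down the slope along the groove, y across, z square to the slope. Groove x = -57 to 45 mm, 34 mm wide at its mouth at z = 8; end stop plate 40 mm wide, face at x = 45, top at z = 15. File home: shoulder at x = -60, handle in the air
- magnifier (a joint): angle of the magnifier arm about its upright hinge on the post (rad): 0 with the lens over the cradle's middle, positive with the lens swung to the stand's +y side; range -1.3 to 1.3, stiff (about 0.45 N m), stays where it is left
- magnifier_hinge (a point): the hinge axis at the height of the arm, 210 mm above the table
- lens (a point): centre of the round lens (rim 104 mm outside diameter, 12 mm thick), 150 mm from the hinge
- lens_knob (a point): upright round black knob at the lens rim's outer end, to move the arm by: 22 mm in diameter, standing free from 8 mm above the arm's mid-height to 46 mm above it; this point is on its axis 30 mm above the arm's mid-height, 207 mm from the hinge
- block: wooden block 120 x 50 x 40 mm, loose, origin under its centre
- tin: flat aluminium tin 70 mm in diameter, 35 mm high, loose, origin under its centre
- hammer: small hammer 200 mm long lying on the table, loose
Not all that is in view belongs to the job. Leave any purple or turquoise look-alike of the file alone.

How it is judged:
By the outcome, as a careful person would: the job done as asked, in the order asked, and still so for the second after the job is handed in, with the robot touching nothing.
It also fails if it takes over 64 s, if anything falls off the work surface, if the arm or the gripper's body presses on something with over 40 N, if the wrist force passes 120 N, or if a joint passes its speed limit or range.

## Robot

A 7-joint arm with a two-finger parallel gripper is mounted at the origin on the work surface. World frame = base frame: x ahead of the robot, y to its left, z up, the work surface at z = 0. Lengths are in m, angles in rad, forces in N, time in s.
With the tool pointing down it reaches from about 0.4 to 0.85 m from the base axis. Payload 4.5 kg.
Tool frame: the origin (TCP) lies at the very end of the fingers, on their centre line; the grasp point (between the pads) lies 19 mm behind it; z points along the fingers, y is the line along which they close (so a half turn about z gives the same grasp; the last joint's range is limited). The gripper opens to 88 mm and grips with 3 to 60 N. Pads are 18 mm wide; open, the fingers measure 123 mm over their backs; the gripper's body (75 mm by 187 mm) begins 45 mm behind the grasp point.
Start: joints at [-1.129, 0.689, -0.195, 1.565, 0.157, 0.902, -0.215], TCP at [0.248, 0.574, 0.239] pointing down, gripper open.
Joint ranges: [-3.01, 3.01], [-0.46, 2.08], [-1.47, 1.51], [0.13, 2.56], [-1, 4.14], [0.04, 2.09], [-2.66, 2.66]. Speed limits (rad/s): [2.57, 2.57, 3.14, 3.14, 3.14, 3.14, 3.14].

## Interface

Orientations are given as a unit quaternion [x, y, z, w].
In Python, from plant import r gives the robot as it stands. The module is installed in compiled form; this text tells all that it offers.
- The arm moves only by the shell command python3 -m pendant 'ROWS' [FORCE]. ROWS is JSON, one flat list of numbers, 7 for each row, row after row: the opening, from 0 (shut) to 1 (fully open), then the shift along the tool's x, y, z scaled (see below), then the turn, a rotation vector about the tool's x, y, z scaled (see below). A call has 1 to 12 rows; each row is the pose to reach, as a shift and turn from the pose commanded when the call began, along the tool's axes at that moment; what a row does not reach only later rows make up. The controller multiplies each number of a shift by 0.15 m and each number of a turn by pi/2 rad. A row lasts 1/10 s, in which the tool goes at most 50 mm and 8.59 degrees, less where a joint would pass 70% of its speed; a pose out of reach is approached as far as the arm can. A call with a number of a shift or a turn outside -1 to 1 is refused whole. A call with a gripper value outside its range is refused whole. The fingers move at their own pace and stop on an object; FORCE is the grip in N (left out, the last holds). Time passes only in rows, so rows that repeat a pose let the fingers close. It gives the time, the measured TCP pose, the force, the opening and the grip force at its end, in the units of the state.
- r.get_state(): the state, without advancing time (a new reading comes with each control period).
- r.snapshot(name): name is "side" or "top" or "wrist"; returns a dict with "img" (400x640x3 uint8, red, green, blue), "mtx" (3x3 intrinsics, pixels), "cam_to_world" (4x4, takes a point from camera to world coordinates). Camera axes: x right, y up, looking along -z (the intrinsics and any distortion apply to the point x, -y, -z); pixel columns grow to the right and rows downward; lengths in m; the calibration is good to about 2 mm. A picture is of the moment at which its call begins. There is no depth.
- r.finish_job(): hands the job in; it is judged then, once.
The state is a dict: "clock": time; "q": joint angles; "qd": joint speeds; "joint_torque": joint torques, N m; "tool_pos": TCP position; "eef_rot": TCP orientation; "contact_force": force on the tool from outside, world axes, zero at the start; "moment": the same for the moment, N m; "opening": opening from 0.0 (shut) to 1.0 (fully open); "finger_force": force on a finger pad.
Only numpy, scipy, OpenCV 4.12 (cv2) and the standard library are available. Lean on these libraries where they do the work, as an engineer would, in place of code of your own. Each camera call takes 0.05 s, during which the arm holds its last target. There are 200 camera calls.

## Working session

There is one attempt and no reset: what is moved stays moved. The work goes in short steps, Python scripts to look and compute and a shell command to move; the robot and the scene stay as the last step left them, time stands still between calls to the robot, and variables do not carry over. Pictures are saved under pics/ and viewed, at most 10 in all, crops included, and the job is handed in when it is done.

```bash
mkdir -p pics && python3 - <<'E'
from plant import r
import cv2,json,numpy as np
for n in ("side","top","wrist"):
    s=r.snapshot(n); cv2.imwrite(f"pics/{n}0.png",s["img"][:,:,::-1])
    np.savez(f"{n}0.npz",**s); print(n,np.round(s["mtx"],1).tolist(),np.round(s["cam_to_world"],3).tolist(),[k for k in s])
print(r.get_state())
E
```

```text
side [[505.6, 0.0, 310.9], [0.0, 505.6, 203.7], [0.0, 0.0, 1.0]] [[0.902, 0.284, -0.324, 0.122], [-0.431, 0.608, -0.666, -1.085], [0.008, 0.741, 0.671, 1.137], [0.0, 0.0, 0.0, 1.0]] ['img', 'mtx', 'cam_to_world']
top [[443.0, 0.0, 310.6], [0.0, 443.0, 202.1], [0.0, 0.0, 1.0]] [[0.001, 0.994, -0.113, 0.415], [-1.0, -0.0, -0.012, -0.157], [-0.012, 0.113, 0.994, 1.757], [0.0, 0.0, 0.0, 1.0]] ['img', 'mtx', 'cam_to_world']
wrist [[326.5, 0.0, 311.6], [0.0, 326.5, 203.2], [0.0, 0.0, 1.0]] [[0.397, -0.877, -0.27, 0.177], [0.918, 0.38, 0.116, 0.605], [0.0, -0.294, 0.956, 0.384], [0.0, 0.0, 0.0, 1.0]] ['img', 'mtx', 'cam_to_world']
{'clock': 0.15, 'q': array([-1.1291784 ,  0.68980912, -0.19455955,  1.56609884,  0.1573122 ,
        0.90246569, -0.21509306]), 'qd': array([ 0.00032036, -0.00336305, -0.00269826, -0.00343966,  0.00013306,
       -0.001125  , -0.00079553]), 'joint_torque': array([-1.87300742e-03, -5.27855086e+01, -1.26868341e+00, -1.53586739e+01,
       -5.25090366e-02,  3.93094582e-03,  1.26617188e-04]), 'tool_pos': array([0.24770932, 0.57330132, 0.23808563]), 'eef_rot': array([ 2.02447920e-01,  9.79292785e-01, -6.87092594e-04, -9.87910507e-05]), 'contact_force': array([-0.66398683,  0.51711964, -0.06363194]), 'moment': array([-0.05573699, -0.02348488,  0.0479809 ]), 'finger_force': 0.0, 'opening': 1.0000060648052813}
```

View pics/side0.png

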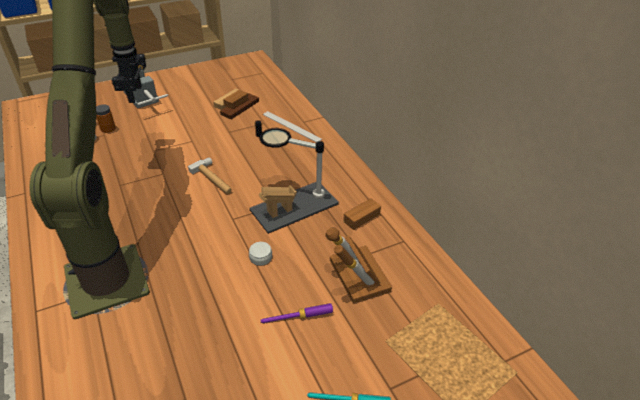

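View pics/top0.png

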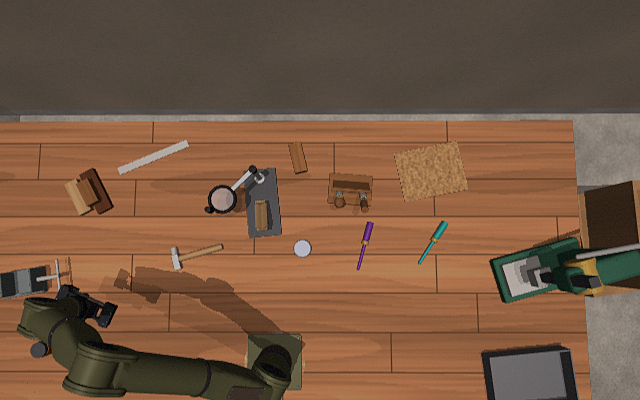

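The side view shows the holder at about (350,265) with two tools, the stand at (295,205), the lens at (275,137), the tin at (260,252), and the hammer at (210,175). There are also look-alikes: purple at (298,314) and turquoise at (350,397). In the top view the holder is at (350,190), the stand at (263,203), the lens at (222,199), the purple one at (366,245), and the turquoise one at (433,243).

The candidates for the file are the two tools in the holder, at side ~(333,235) and ~(345,250). The purple and turquoise ones are excluded. I'll crop closer to choose.

```bash
python3 - <<'E'
import cv2
a=cv2.imread("pics/side0.png")[215:310,310:400]; b=cv2.imread("pics/top0.png")[160:245,200:385]
cv2.imwrite("pics/c1.png",cv2.resize(a,None,fx=6,fy=6,interpolation=2)); cv2.imwrite("pics/c2.png",cv2.resize(b,None,fx=4.3,fy=4.3,interpolation=2))
E
```

```text
(no output)
```

View pics/c1.png

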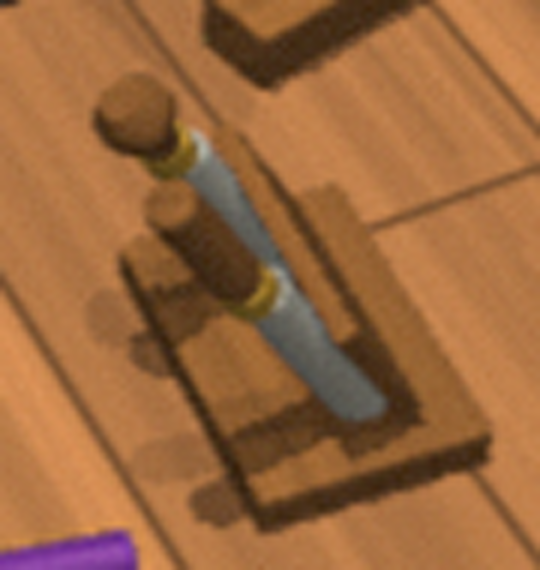

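View pics/c2.png

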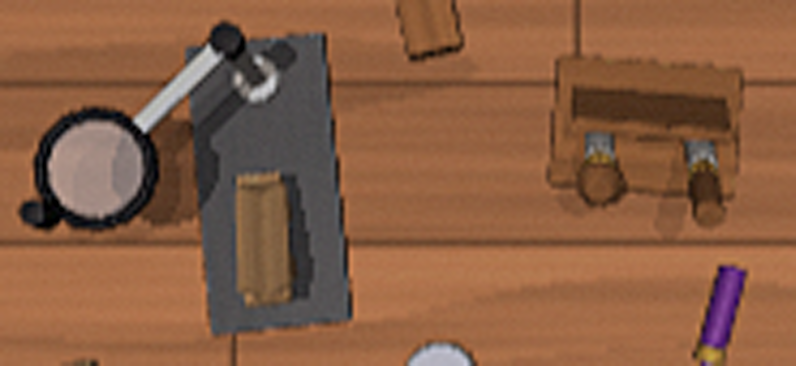

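The crops settle it. The file is the long-handled tool: handle end at side px (339,248) and top px (365,209), ferrule at side (353,264). The mushroom knob at side (332,234) and top (339.5,203) is the burnisher. Next I'll cast rays and check the results against the given sizes.

```bash
cat > h.py <<'E'
import numpy as np
def ray(s,p):
    K,T=s["mtx"],s["cam_to_world"]; d=np.linalg.inv(K)@[p[0],p[1],1]; d=T[:3,:3]@(d*[1,-1,-1]); return T[:3,3],d/np.linalg.norm(d)
def onz(s,p,z):
    o,d=ray(s,p); return o+d*(z-o[2])/d[2]
def tri(s1,p1,s2,p2):
    o1,d1=ray(s1,p1);o2,d2=ray(s2,p2)
    t=np.linalg.lstsq(np.c_[d1,-d2],o2-o1,rcond=None)[0]; a,b=o1+t[0]*d1,o2+t[1]*d2
    return (a+b)/2,np.linalg.norm(a-b)
def proj(s,P):
    T=s["cam_to_world"];c=T[:3,:3].T@(np.asarray(P)-T[:3,3])*[1,-1,-1]; q=s["mtx"]@c; return q[:2]/q[2]
E
python3 - <<'E'
import numpy as np,cv2
from h import *
np.set_printoptions(precision=4,suppress=True)
S=np.load("side0.npz");T=np.load("top0.npz")
S={k:S[k] for k in S};T={k:T[k] for k in T}
c1=lambda x,y:(x/6+310-.4,y/6+215-.4); c2=lambda x,y:(x/4.3+200-.4,y/4.3+160-.4)
print("handle end",tri(S,c1(175,200),T,c2(709,210)))
print("burn top",tri(S,c1(137,105),T,c2(600,185)))
for n,p in dict(tl=(558,58),tr=(743,70),br=(737,195),bl=(550,187)).items(): print("holder",n,onz(T,c2(*p),.024))
for n,p in dict(tl=(190,48),tr=(325,35),br=(352,318),bl=(213,333)).items(): print("stand",n,onz(T,c2(*p),.012))
print("hingetop",tri(S,(319.5,146.5),T,c2(227,40)))
# dark board contour
hsv=cv2.cvtColor(T["img"],cv2.COLOR_RGB2HSV)
m=cv2.inRange(hsv,(0,0,40),(179,70,110)); m[:, :235]=0; m[:,290:]=0; m[:165]=0;m[242:]=0
cs=cv2.findContours(m,0,2)[0]; c=max(cs,key=cv2.contourArea)
for q in cv2.boxPoints(cv2.minAreaRect(c)): print("board",q,onz(T,q,.012))
# lens glass
m=cv2.inRange(hsv,(0,0,140),(179,70,255)); m[:, :205]=0; m[:,238:]=0; m[:183]=0;m[215:]=0
c=max(cv2.findContours(m,0,2)[0],key=cv2.contourArea); print("lens",cv2.fitEllipse(c),onz(T,cv2.fitEllipse(c)[0],.21))
hs=cv2.cvtColor(S["img"],cv2.COLOR_RGB2HSV)
print("lens tri",tri(S,(275,137.3),T,cv2.fitEllipse(c)[0]))
print("knob top",tri(S,(258.5,124),T,c2(37,212)))
E
```

```text
handle end (array([ 0.5703, -0.3297,  0.1944]), np.float64(0.0009342532301847802))
burn top (array([ 0.5966, -0.2427,  0.16  ]), np.float64(0.002731384968413797))
holder tl [ 0.7285 -0.2114  0.024 ]
holder tr [ 0.7171 -0.3816  0.024 ]
holder br [ 0.6014 -0.3745  0.024 ]
holder bl [ 0.6088 -0.2037  0.024 ]
stand tl [0.7403 0.1307 0.012 ]
stand tr [0.7525 0.005  0.012 ]
stand br [ 0.4894 -0.0225  0.012 ]
stand bl [0.4756 0.1047 0.012 ]
hingetop (array([0.7109, 0.0679, 0.2072]), np.float64(0.00040901410186481685))
board [242.1485 170.4851] [0.7415 0.1373 0.012 ]
board [274.5247 167.2475] [0.7545 0.0076 0.012 ]
board [281.2277 234.2773] [ 0.4866 -0.0216  0.012 ]
board [248.8515 237.5149] [0.4738 0.1058 0.012 ]
lens ((221.7435760498047, 198.84329223632812), (20.389217376708984, 20.989484786987305), 64.99266052246094) [0.6031 0.174  0.21  ]
lens tri (array([0.6041, 0.1748, 0.2058]), np.float64(0.0011138799095142882))
knob top (array([0.5646, 0.2123, 0.2447]), np.float64(0.001186476116373955))
```

The measurements fit the given sizes:
- **Holder:** centre ≈ (.664, -.293), yaw ≈ -3.4°.
- **Stand:** yaw ≈ 6°, hinge ≈ (.711, .068). The lens is 151 mm from the hinge and the angle is ≈ +0.89.

Moving now, with wrist pictures over the stand and the holder.

```bash
cat > snap.py <<'E'
import sys,cv2,numpy as np
from plant import r
n,f=sys.argv[1:]; s=r.snapshot(n); np.savez(f+".npz",**s); cv2.imwrite(f"pics/{f}.png",s["img"][:,:,::-1])
E
python3 -m pendant '[1,0,0,-0.9,0,0,-0.22, 1,0,0,-0.9,0,0,-0.22, 1,0,0,-0.9,0,0,-0.22, 1,0,0,-0.9,0,0,-0.22, 1,0,0,-0.9,0,0,-0.22]'
python3 -m pendant '[1,-0.83,0.05,0,0,0,0, 1,-0.83,0.05,0,0,0,0, 1,-0.83,0.05,0,0,0,0, 1,-0.83,0.05,0,0,0,0]'
python3 -m pendant '[1,-0.83,0.05,0,0,0,0, 1,-0.83,0.05,0,0,0,0, 1,-0.83,0.05,0,0,0,0, 1,-0.83,0.05,0,0,0,0]'
python3 -m pendant '[1,-0.06,-1,0,0,0,0, 1,-0.06,-1,0,0,0,0, 1,-0.06,-1,0,0,0,0, 1,-0.06,-1,0,0,0,0]'
python3 -m pendant '[1,-0.06,-1,0,0,0,0, 1,-0.06,-1,0,0,0,0, 1,-0.06,-1,0,0,0,0, 1,-0.06,-1,0,0,0,0]'
python3 -m pendant '[1,-0.06,-1,0,0,0,0, 1,-0.06,-1,0,0,0,0, 1,-0.06,-1,0,0,0,0, 1,-0.06,-1,0,0,0,0, 1,-0.06,-1,0,0,0,0]'
```

```text
clock: 0.65
tool_pos: [0.2479, 0.5737, 0.3739]
eef_rot: [0.031, 1.0, 0.0, 0.0]
contact_force: [0.0, -0.4, -0.3]
opening: 1.001
finger_force: 0.0
clock: 1.05
tool_pos: [0.3779, 0.5707, 0.3702]
eef_rot: [0.035, 0.999, -0.003, 0.001]
contact_force: [0.2, -0.2, -0.8]
opening: 0.999
finger_force: 0.0
clock: 1.45
tool_pos: [0.5003, 0.5714, 0.3701]
eef_rot: [0.033, 0.999, -0.002, -0.0]
contact_force: [0.4, -0.1, -0.2]
opening: 1.004
finger_force: 0.0
clock: 1.85
tool_pos: [0.4959, 0.4144, 0.3725]
eef_rot: [0.034, 0.999, -0.005, -0.001]
contact_force: [0.1, 1.0, 0.5]
opening: 1.003
finger_force: 0.0
clock: 2.25
tool_pos: [0.496, 0.2653, 0.3731]
eef_rot: [0.035, 0.999, -0.003, -0.001]
contact_force: [0.6, 0.6, 1.0]
opening: 1.002
finger_force: 0.0
clock: 2.75
tool_pos: [0.4951, 0.1231, 0.3734]
eef_rot: [0.031, 1.0, 0.0, -0.001]
contact_force: [-0.8, 0.7, -0.2]
opening: 1.002
finger_force: 0.0
```

```bash
python3 -m pendant '[1,-0.06,-1,0,0,0,0, 1,-0.06,-1,0,0,0,0, 1,-0.06,-1,0,0,0,0, 1,-0.06,-1,0,0,0,0, 1,-0.06,-1,0,0,0,0]' | head -2; python3 snap.py wrist w1
python3 -m pendant '[1,-0.06,-1,0,0,0,0, 1,-0.06,-1,0,0,0,0, 1,-0.06,-1,0,0,0,0, 1,-0.06,-1,0,0,0,0]' | head -2
python3 -m pendant '[1,-0.06,-1,0,0,0,0, 1,-0.06,-1,0,0,0,0, 1,-0.06,-1,0,0,0,0, 1,-0.06,-1,0,0,0,0, 1,-0.06,-1,0,0,0,0]'; python3 snap.py wrist w2
python3 -c "
import cv2,numpy as np
a=[cv2.imread(f'pics/w{i}.png') for i in (1,2)]
cv2.imwrite('pics/w12.png',np.vstack([x[100:400,:] for x in a]))"
```

```text
clock: 3.25
tool_pos: [0.496, -0.0258, 0.3734]
clock: 3.7
tool_pos: [0.4955, -0.1831, 0.3731]
clock: 4.2
tool_pos: [0.4968, -0.326, 0.373]
eef_rot: [0.03, 1.0, 0.001, 0.0]
contact_force: [0.4, 0.8, -0.1]
opening: 1.006
finger_force: 0.0
```

View pics/w12.png

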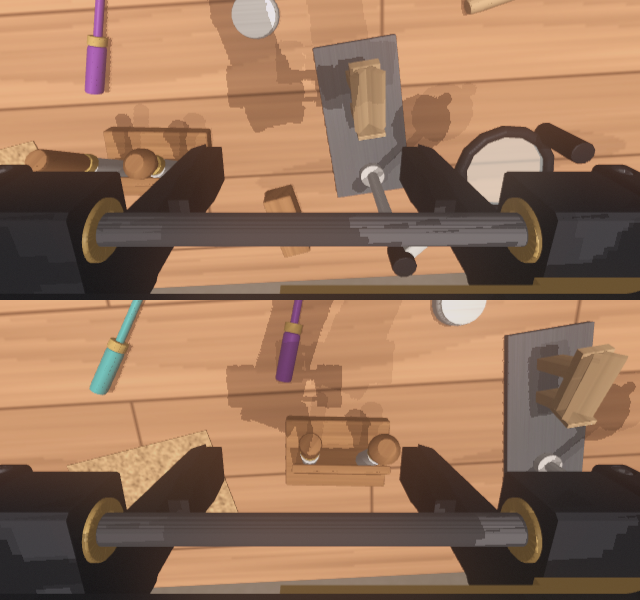

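w12: in the upper half (w1) the stand is at (365,115 in the montage), with the V cradle at (368,98), the post base at (372,175), the hinge cap at (403,262), and the knob at (565,143). In the lower half (w2) the file handle is at (311,445), almost end-on, and the burnisher knob is at (384,449). I'll enlarge both for accurate pixels.

```bash
python3 - <<'E'
import cv2,numpy as np
a=cv2.imread('pics/w2.png')[205:295,280:410]; b=cv2.imread('pics/w1.png')[130:300,300:420]
a=cv2.resize(a,None,fx=3,fy=3,interpolation=2); b=cv2.resize(b,None,fx=3,fy=3,interpolation=2)
o=np.zeros((510,750,3),np.uint8); o[:270,:390]=a; o[:,390:]=b; cv2.imwrite('pics/z.png',o)
E
```

```text
(no output)
```

View pics/z.png

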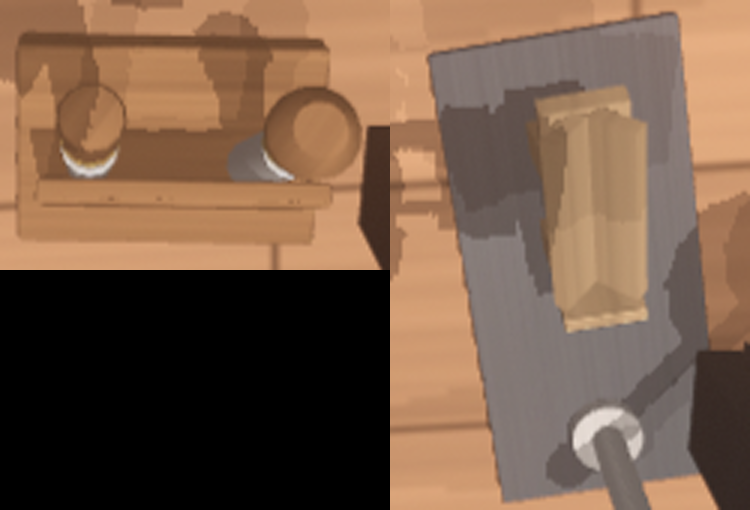

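```bash
python3 - <<'E'
import numpy as np,cv2
from h import *
np.set_printoptions(precision=4,suppress=True)
L=lambda f:dict(np.load(f+".npz")); S,T,W1,W2=map(L,("side0","top0","w1","w2"))
za=lambda x,y:(280+x/3-.33,205+y/3-.33); zb=lambda x,y:(300+(x-390)/3-.33,130+y/3-.33)
he=za(92,118)
print("handle end side/w2",tri(S,(338.8,247.9),W2,he),"top/w2",tri(T,(364.5,208.4),W2,he))
for p in ((20,47),(330,51),(312,243),(18,238)): print("holder",onz(W2,za(*p),.024))
for p in ((430,55),(678,14),(503,500)): print("stand",onz(W1,zb(*p),.012))
print("post base",onz(W1,zb(608,438),.016))
print("hinge w1/top",tri(W1,(403,364),T,(252.4,169)))
print("V near, far on w1 rays at z=.106,.063:",onz(W1,zb(598,113),.1064),onz(W1,zb(601,283),.0633))
yaw=np.deg2rad(6); O=np.array([.562,.052,0]);R=np.array([[np.cos(yaw),-np.sin(yaw),0],[np.sin(yaw),np.cos(yaw),0],[0,0,1]])
for n,P in dict(Vn=(-.0553,0,.1064),Vf=(.0372,0,.0633),post=(.15,0,.016)).items():
    q=proj(W1,O+R@P); print(n,O+R@P,"z-pic",(q-[300,130])*3+[391,1])
hy=np.deg2rad(-3.4);H=np.array([.664,-.293,0]);R=np.array([[np.cos(hy),-np.sin(hy),0],[np.sin(hy),np.cos(hy),0],[0,0,1]])
for n,P in dict(mouth=(-.059,-.045,.122),end=(-.104,-.045,.122+.078)).items():
    P=H+R@P; q=proj(W2,P); print(n,P,"z-pic",(q-[280,205])*3+1,"side",proj(S,P),"top",proj(T,P))
E
```

```text
handle end side/w2 (array([ 0.5684, -0.3297,  0.194 ]), np.float64(0.003172195985411353)) top/w2 (array([ 0.5718, -0.3306,  0.1829]), np.float64(0.001309751135634619))
holder [ 0.5993 -0.3703  0.024 ]
holder [ 0.6119 -0.2037  0.024 ]
holder [ 0.7291 -0.2129  0.024 ]
holder [ 0.7152 -0.3812  0.024 ]
stand [ 0.4865 -0.0206  0.012 ]
stand [0.4736 0.1068 0.012 ]
stand [0.752  0.0069 0.012 ]
post base [0.7121 0.0689 0.016 ]
hinge w1/top (array([0.7077, 0.0661, 0.2208]), np.float64(0.0004504002024599926))
V near, far on w1 rays at z=.106,.063: [0.5031 0.0496 0.1064] [0.5976 0.0576 0.0633]
Vn [0.507  0.0462 0.1064] z-pic [590.2428 122.5354]
Vf [0.599  0.0559 0.0633] z-pic [597.6773 285.7462]
post [0.7112 0.0677 0.016 ] z-pic [605.9643 436.6598]
mouth [ 0.6024 -0.3344  0.122 ] z-pic [ 86.1385 125.3924] side [349.2813 263.9696] top [363.4577 201.8548]
end [ 0.5575 -0.3318  0.2   ] z-pic [ 84.5519 101.6999] side [334.9451 248.5062] top [365.2268 212.0055]
```

```bash
python3 - <<'E'
import numpy as np,cv2
from h import *
np.set_printoptions(precision=4,suppress=True)
L=lambda f:dict(np.load(f+".npz")); S,T,W2=map(L,("side0","top0","w2"))
# brass ferrule centroid per view
for n,V,(x0,x1,y0,y1) in (("side",S,(345,362,255,272)),("top",T,(355,372,190,215)),("w2",W2,(296,325,235,270))):
    h=cv2.cvtColor(V["img"][y0:y1,x0:x1],cv2.COLOR_RGB2HSV)
    m=cv2.inRange(h,(19,130,90),(32,255,255)); ys,xs=np.nonzero(m); print(n,len(xs),xs.mean()+x0 if len(xs) else 0,ys.mean()+y0 if len(xs) else 0)
print("mouth tri",tri(S,(353.8,265),T,(363.1,196.3)))
# assume shift d of the holder along its x
hy=np.deg2rad(-3.7);c,s=np.cos(hy),np.sin(hy);R=np.array([[c,-s,0],[s,c,0],[0,0,1]])
for d in (0,.008,.012,.016):
    H=np.array([.6645,-.293,0])
    for n,P in dict(mouth=(-.059+d,-.045,.122),end=(-.104+d,-.045,.2)).items():
        P=H+R@P; print(d,n,P,"w2",proj(W2,P),"side",proj(S,P),"top",proj(T,P))
E
```

```text
side 28 353.07142857142856 264.42857142857144
top 3 360.6666666666667 199.0
w2 0 0 0
mouth tri (array([ 0.6217, -0.3334,  0.1081]), np.float64(0.007049959680880252))
0 mouth [ 0.6027 -0.3341  0.122 ] w2 [308.6357 246.6458] side [349.3167 263.8511] top [363.3696 201.7788]
0 end [ 0.5578 -0.3312  0.2   ] w2 [308.3944 238.7962] side [334.9477 248.3212] top [365.0672 211.9211]
0.008 mouth [ 0.6107 -0.3346  0.122 ] w2 [308.6264 252.135 ] side [352.0535 263.0142] top [363.4825 199.6421]
0.008 end [ 0.5658 -0.3317  0.2   ] w2 [308.3845 245.7228] side [337.8493 247.4691] top [365.1851 209.6657]
0.012 mouth [ 0.6147 -0.3349  0.122 ] w2 [308.6219 254.8574] side [353.4184 262.5969] top [363.539  198.5747]
0.012 end [ 0.5698 -0.332   0.2   ] w2 [308.3796 249.1511] side [339.2962 247.0441] top [365.2441 208.539 ]
0.016 mouth [ 0.6187 -0.3351  0.122 ] w2 [308.6173 257.5652] side [354.7811 262.1802] top [363.5954 197.5078]
0.016 end [ 0.5738 -0.3322  0.2   ] w2 [308.3747 252.5563] side [340.7407 246.62  ] top [365.303  207.4129]
```

The file's mouth is at about (.613, -.333, .122), so the mid-handle grip is at ≈ (.588, -.332, .165), with the tool pitched back 20°. Moving to the pre-grasp pose, 100 mm back along the approach.

```bash
python3 -m pendant '[1,-0.2,0,0.2,0,0.08,0, 1,-0.4,0,0.4,0,0.16,0, 1,-0.6,0,0.6,0,0.222,0, 1,-0.79,0,0.88,0,0.222,0, 1,-0.79,0,0.88,0,0.222,0, 1,-0.79,0,0.88,0,0.222,0, 1,-0.79,0,0.88,0,0.222,0]'; python3 snap.py wrist w3; python3 - <<'E'
import numpy as np
from h import *
from plant import r
from scipy.spatial.transform import Rotation as Ro
np.set_printoptions(precision=4,suppress=True)
s=r.get_state();R=Ro.from_quat(s["eef_rot"]).as_matrix();print(R)
G=np.array([.588,-.332,.165]);print("grip pt in tool frame mm",1000*(R.T@(G-s["tool_pos"])))
W=dict(np.load("w3.npz"));print(proj(W,G),proj(W,[.568,-.331,.198]))
E
```

```text
clock: 4.95
tool_pos: [0.6143, -0.3351, 0.2451]
eef_rot: [0.03, 0.985, 0.005, -0.171]
contact_force: [-0.8, 0.6, 0.7]
opening: 0.997
finger_force: 0.0
[[-0.9398  0.0622 -0.3361]
 [ 0.0592  0.9981  0.019 ]
 [ 0.3366 -0.002  -0.9416]]
grip pt in tool frame mm [-2.4574  2.3536 85.0182]
[311.8955 213.4522] [311.6161 181.8175]
```

View pics/w3.png

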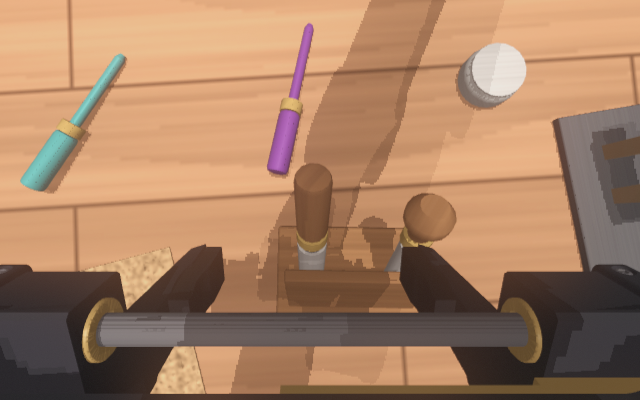

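w3: the file handle end is at (313,180) with mid-handle at (313,212), and the predictions were (311.6,182) and (312,213), so the aim is good. The burnisher knob is at (430,217), so I'll narrow the fingers to 0.6, advance and grip.

```bash
python3 -m pendant '[0.6,-0.016,0.015,0,0,0,0, 0.6,-0.016,0.015,0.1,0,0,0, 0.6,-0.016,0.015,0.2,0,0,0, 0.6,-0.016,0.015,0.35,0,0,0, 0.6,-0.016,0.015,0.5,0,0,0, 0.6,-0.016,0.015,0.6,0,0,0, 0.6,-0.016,0.015,0.69,0,0,0, 0.6,-0.016,0.015,0.69,0,0,0, 0.6,-0.016,0.015,0.69,0,0,0]'
python3 -m pendant '[0,0,0,0,0,0,0, 0,0,0,0,0,0,0, 0,0,0,0,0,0,0, 0,0,0,0,0,0,0, 0,0,0,0,0,0,0, 0,0,0,0,0,0,0, 0,0,0,0,0,0,0]' 30
```

```text
clock: 5.9
tool_pos: [0.5811, -0.3318, 0.1454]
eef_rot: [0.031, 0.985, 0.005, -0.172]
contact_force: [1.2, -0.2, 0.3]
opening: 0.603
finger_force: 0.0
clock: 6.6
tool_pos: [0.5807, -0.3317, 0.1439]
eef_rot: [0.031, 0.984, 0.005, -0.173]
contact_force: [-0.5, 0.2, 3.1]
opening: 0.283
finger_force: 29.9
```

The opening of 0.283 (25 mm) matches the handle. Next I'll pull it 130 mm along the tube axis.

```bash
python3 -m pendant '[0,0.05,0,-0.043,0,0,0, 0,0.12,0,-0.1,0,0,0, 0,0.2,0,-0.17,0,0,0, 0,0.28,0,-0.237,0,0,0, 0,0.36,0,-0.305,0,0,0, 0,0.44,0,-0.373,0,0,0, 0,0.52,0,-0.44,0,0,0, 0,0.6,0,-0.508,0,0,0, 0,0.66,0,-0.56,0,0,0, 0,0.66,0,-0.56,0,0,0, 0,0.66,0,-0.56,0,0,0]'; python3 snap.py side s1; python3 -c "
import cv2
a=cv2.imread('pics/s1.png')[130:310,240:420]; cv2.imwrite('pics/s1c.png',cv2.resize(a,None,fx=3,fy=3,interpolation=2))"
```

```text
clock: 7.7
tool_pos: [0.5164, -0.3274, 0.2563]
eef_rot: [0.031, 0.984, 0.005, -0.173]
contact_force: [0.6, 0.7, -2.2]
opening: 0.284
finger_force: 29.9
```

View pics/s1c.png

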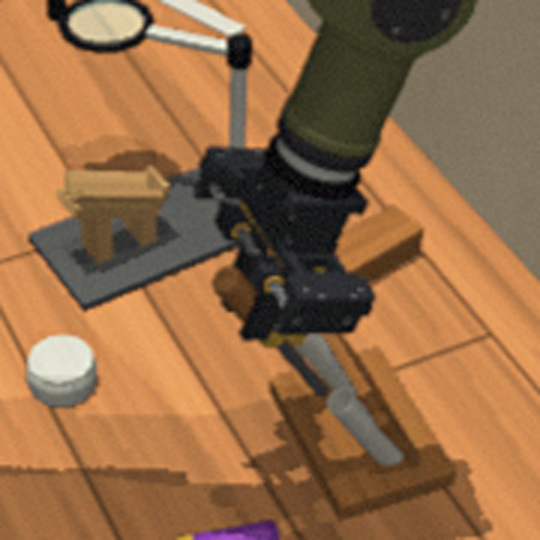

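s1c: the blade tip is clear, just above the empty tube mouth at (345,400). The burnisher is still in its tube. Next I'll work out the lift, turn and travel to a hover over the cradle.

```bash
cat > plan.py <<'E'
import numpy as np
from plant import r
from scipy.spatial.transform import Rotation as Ro
np.set_printoptions(precision=3,suppress=True)
yaw=np.deg2rad(6.0); O=np.array([.562,.053,0])
Rs=Ro.from_euler('z',yaw).as_matrix(); 
a=np.deg2rad(25); Rc=Rs@np.array([[np.cos(a),0,np.sin(a)],[0,1,0],[-np.sin(a),0,np.cos(a)]]); Oc=O+[0,0,.09]
def cur(): s=r.get_state(); return s["tool_pos"],Ro.from_quat(s["eef_rot"]).as_matrix()
def rows(p1,R1):
    p,R=cur(); return (R.T@(np.asarray(p1)-p))/.15, Ro.from_matrix(R.T@R1).as_rotvec()/(np.pi/2)
E
python3 - <<'E'
from plan import *
p,R=cur(); print("lift .1:",R.T@[0,0,.1]/.15)
R1=Rs@Ro.from_euler('y',-35,degrees=True).as_matrix()@Ro.from_euler('z',3.5,degrees=True).as_matrix()@R
print("R1",R1,"turn",Ro.from_matrix(R.T@R1).as_rotvec()/(np.pi/2))
G=Oc+Rc@[-.110-.02,0,.06]; tcp=G+.019*R1[:,2]; print("hover TCP",tcp)
d=tcp-(p+[0,0,.1]); print("world d",d,"tool",R1.T@d/.15, "x part",R1.T@[d[0],0,0]/.15,"y part",R1.T@[0,d[1],0]/.15,"z",R1.T@[0,0,d[2]]/.15)
E
```

```text
lift .1: [ 0.228  0.    -0.626]
R1 [[-0.961 -0.104  0.257]
 [-0.1    0.995  0.028]
 [-0.259  0.001 -0.966]] turn [ 0.004 -0.388 -0.107]
hover TCP [0.475 0.044 0.181]
world d [-0.041  0.371 -0.175] tool [0.319 2.488 1.124] x part [ 0.265  0.029 -0.071] y part [-0.248  2.46   0.069] z [ 0.301 -0.001  1.126]
```

```bash
python3 -m pendant '[0,0.114,0,-0.313,0,0,0, 0,0.228,0,-0.626,0,0,0, 0,0.228,0,-0.626,0,0,0, 0,0.228,0,-0.626,0,0,0]'|head -3
python3 -m pendant '[0,0,0,0,0,-0.08,-0.02, 0,0,0,0,0,-0.16,-0.04, 0,0,0,0,0,-0.24,-0.06, 0,0,0,0,0,-0.32,-0.08, 0,0,0,0,0.004,-0.388,-0.107, 0,0,0,0,0.004,-0.388,-0.107, 0,0,0,0,0.004,-0.388,-0.107]'|head -3
python3 -m pendant '[0,0,0.3,0,0,0,0, 0,0.006,0.6,0,0,0,0, 0,0.006,0.83,0,0,0,0, 0,0.006,0.83,0,0,0,0, 0,0.006,0.83,0,0,0,0]'|head -3
python3 -m pendant '[0,0,0.3,0,0,0,0, 0,0.006,0.6,0,0,0,0, 0,0.006,0.83,0,0,0,0, 0,0.006,0.83,0,0,0,0, 0,0.006,0.83,0,0,0,0]'|head -3
python3 -m pendant '[0,0,0.3,0,0,0,0, 0,0.006,0.6,0,0,0,0, 0,0.006,0.83,0,0,0,0, 0,0.006,0.83,0,0,0,0, 0,0.006,0.83,0,0,0,0]'|head -3
python3 -m pendant '[0,0.08,0,0.28,0,0,0, 0,0.15,0,0.563,0,0,0, 0,0.15,0,0.563,0,0,0, 0,0.15,0,0.563,0,0,0, 0,0.15,0,0.563,0,0,0]'
python3 snap.py wrist w4; python3 snap.py side s4; python3 snap.py top t4; python3 - <<'E'
import cv2,numpy as np
from plan import *; print(cur())
o=np.zeros((600,800,3),np.uint8)
a=cv2.imread('pics/w4.png')[:300]; o[:300,:640]=a
s=cv2.resize(cv2.imread('pics/s4.png')[110:235,230:360],None,fx=2.4,fy=2.4,interpolation=2); o[300:600,:312]=s
t=cv2.resize(cv2.imread('pics/t4.png')[160:260,200:320],None,fx=3,fy=3,interpolation=2); o[300:600,330:690]=t
cv2.imwrite('pics/m4.png',o)
E
```

```text
clock: 8.15
tool_pos: [0.5169, -0.3273, 0.3563]
eef_rot: [0.03, 0.984, 0.005, -0.173]
clock: 8.85
tool_pos: [0.5154, -0.3272, 0.3547]
eef_rot: [-0.05, 0.99, 0.008, 0.128]
clock: 9.35
tool_pos: [0.5042, -0.202, 0.3561]
eef_rot: [-0.053, 0.99, 0.008, 0.13]
clock: 9.85
tool_pos: [0.49, -0.0801, 0.3561]
eef_rot: [-0.052, 0.99, 0.007, 0.13]
clock: 10.35
tool_pos: [0.4762, 0.0427, 0.3558]
eef_rot: [-0.051, 0.99, 0.007, 0.13]
clock: 10.85
tool_pos: [0.4772, 0.0432, 0.2705]
eef_rot: [-0.05, 0.99, 0.007, 0.132]
contact_force: [0.6, -0.5, -1.6]
opening: 0.289
finger_force: 30.0
(array([0.477, 0.044, 0.27 ]), array([[-0.96 , -0.102,  0.262],
       [-0.098,  0.995,  0.028],
       [-0.263,  0.001, -0.965]]))
```

View pics/m4.png

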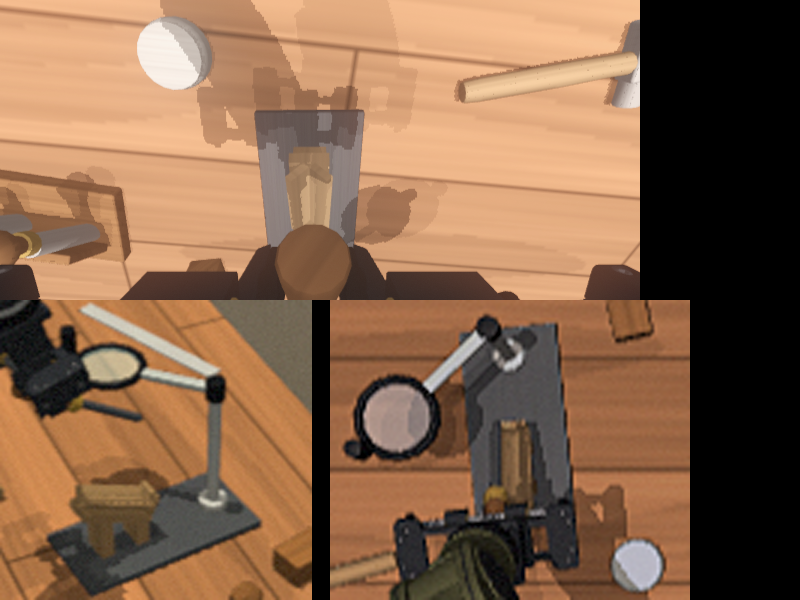

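m4: the wrist view shows the tin, hammer and burnisher undisturbed, and the cradle groove at about (310,180) with the handle end at (313,262). In the side crop the blade is above the cradle with its tip at side (287.5,158.8) and the ferrule at (262.5,153.8). I'll check the blade pose in the hand and the groove line against predictions.

```bash
python3 - <<'E'
from plan import *; from h import *; import cv2
p,R=cur(); L=lambda f:dict(np.load(f+".npz")); S,T,W=map(L,("s4","t4","w4"))
G=p-.019*R[:,2]; f=R@[.763,-.003,-.647]; print("file dir in cradle",Rc.T@f)
for n,z in dict(tip=-.105,shoulder=0,ferr=.007).items():
    P=G+f*(z-.05); print(n,"cradle",1e3*(Rc.T@(P-Oc)),"side",proj(S,P),"top",proj(T,P))
for n,c in dict(edgeL=(-.057,-.017,.008),edgeR=(-.057,.017,.008),V=(-.057,0,-.0085),Vf=(.0,0,-.0085),stopL=(.045,-.02,.015),stopR=(.045,.02,.015)).items():
    P=Oc+Rc@c; print(n,"w4",proj(W,P),"side",proj(S,P),"top",proj(T,P))
for n,c in dict(bn=(-.0838,-.065,.012),bp=(-.0838,.065,.012)).items(): print(n,proj(W,O+Rs@c))
h=cv2.cvtColor(W["img"],cv2.COLOR_RGB2HSV)
for y in (155,162,170,178,190,200):
    m=np.nonzero((h[y,270:350,1]>80)&(h[y,270:350,2]>60))[0]+270; print(y,m.min(),m.max())
m=(h[:240,240:380,1]<60).astype(np.uint8); print("board row107 to",[ (y,*(np.nonzero(m[y])[0][[0,-1]]+240)) for y in (112,120,130,140)])
d=h[:,:,:]; g=cv2.cvtColor(W["img"],cv2.COLOR_RGB2GRAY)
for y in (190,205,218): print(y,g[y,284:340])
# blade in side
hs=cv2.cvtColor(S["img"],cv2.COLOR_RGB2HSV); mm=(hs[...,1]<60)&(hs[...,2]<130); mm[:146]=0;mm[166:]=0;mm[:,:266]=0;mm[:,296:]=0
ys,xs=np.nonzero(mm); print("blade px",[(x,round(ys[xs==x].mean(),1)) for x in range(266,296) if (xs==x).any()])
E
```

```text
file dir in cradle [-1.    -0.001  0.001]
tip cradle [-11.284  -0.166 141.593] side [291.559 152.049] top [254.118 196.038]
shoulder cradle [-116.325   -0.305  141.681] side [262.872 149.688] top [254.843 222.208]
ferr cradle [-123.328   -0.314  141.687] side [260.866 149.523] top [254.893 224.022]
edgeL w4 [293.038 183.456] side [267.237 191.402] top [264.792 225.159]
edgeR w4 [329.043 183.273] side [262.122 185.289] top [255.65  226.114]
V w4 [310.979 169.611] side [262.925 192.738] top [260.888 227.736]
Vf w4 [311.182 201.474] side [277.792 192.983] top [260.437 214.559]
stopL w4 [294.664 238.493] side [294.735 190.603] top [264.385 200.752]
stopR w4 [328.109 238.32 ] side [288.53  183.705] top [253.932 201.844]
bn [255.115 111.653]
bp [366.342 111.099]
155 289 328
162 289 328
170 289 328
178 286 332
190 287 331
200 288 330
board row107 to [(112, np.int64(277), np.int64(363)), (120, np.int64(256), np.int64(363)), (130, np.int64(259), np.int64(362)), (140, np.int64(258), np.int64(361))]
190 [137 136 137 131 130 131 130 129 127 127 126 127 129 126 124 125 128 145
 169 172 172 173 17
[... 510 characters left out ...]
9 151 153
 155 155 155 156 158 175 176 177 177 164 131 128 130 131 127 129 129 130
 126 128]
blade px [(266, np.float64(153.0)), (267, np.float64(149.5)), (268, np.float64(153.5)), (269, np.float64(154.0)), (270, np.float64(154.5)), (271, np.float64(154.5)), (272, np.float64(155.0)), (273, np.float64(155.0)), (274, np.float64(152.3)), (275, np.float64(155.5)), (276, np.float64(152.3)), (277, np.float64(156.0)), (278, np.float64(153.5)), (279, np.float64(156.5)), (280, np.float64(157.0)), (281, np.float64(157.0)), (282, np.float64(157.5)), (283, np.float64(157.5)), (284, np.float64(158.0)), (285, np.float64(158.0)), (286, np.float64(158.0)), (287, np.float64(158.5)), (288, np.float64(158.5))]
```

The blade in hand is pitched a few degrees steeper than assumed. I'll measure it from the side view, in the groove's vertical plane, and check the handle end in the wrist view.

```bash
python3 - <<'E'
from plan import *; from h import *; import cv2
p,R=cur(); L=lambda f:dict(np.load(f+".npz")); S,T,W=map(L,("s4","t4","w4"))
G=p-.019*R[:,2]; n=Rs[:,1]
def onpl(V,px,P0):
    o,d=ray(V,px); return o+d*(n@(P0-o))/(n@d)
A,B,t=[onpl(S,q,G) for q in ((270,154.4),(284,157.9),(288.7,158.8))]
u=(A-B)/np.linalg.norm(A-B); print("dir stand",Rs.T@u,"elev",np.degrees(np.arcsin(u[2])),"tip cradle",1e3*Rc.T@(t-Oc),"tip world",t)
print("grip pt cradle",1e3*Rc.T@(G-Oc),"dist of G from tip along",u@(G-t),"perp",np.linalg.norm(G-t-u*(u@(G-t))))
E1=t+.195*u; E0=G+R@[.763,-.003,-.647]*.04; print("handle end pred measured-dir",proj(W,E1),"nominal",proj(W,E0))
h=cv2.cvtColor(W["img"],cv2.COLOR_RGB2HSV); m=cv2.inRange(h,(3,110,50),(14,255,160)); m[:218]=0;m[:,:270]=0;m[:,355:]=0
ys,xs=np.nonzero(m); print([(y,xs[ys==y].min(),xs[ys==y].max()) for y in range(222,305,10) if (ys==y).any()])
E
```

```text
dir stand [-0.833 -0.     0.554] elev 33.61202829811563 tip cradle [-11.889  -0.37  117.776] tip world [0.601 0.057 0.202]
grip pt cradle [-166.345   -0.37   141.723] dist of G from tip along 0.15630079512702372 perp 0.0005487809875409621
handle end pred measured-dir [309.752 259.565] nominal [309.538 243.183]
[(232, np.int64(290), np.int64(335)), (242, np.int64(282), np.int64(344)), (252, np.int64(271), np.int64(349)), (262, np.int64(275), np.int64(351)), (272, np.int64(277), np.int64(349)), (282, np.int64(280), np.int64(346)), (292, np.int64(284), np.int64(340)), (302, np.int64(283), np.int64(340))]
```

The measurement is consistent: grip-to-tip 156 mm (expected 155) and 0.5 mm off axis, but the elevation is 33.6° instead of 25°. I'll correct the pitch and go to 25 mm above home, 12 mm short of the stop.

```bash
sed -i 's/O=np.array(\[.562,.053,0\])/O=np.array([.562,.0515,0])/' plan.py && python3 - <<'E'
from plan import *
p,R=cur(); u=Rs@[-.833,0,.554]; ut=R.T@u/np.linalg.norm(u); np.save("ut.npy",ut)
R1=R@Ro.from_rotvec([0,np.deg2rad(-8.6),0]).as_matrix()
R1=Ro.from_euler('z',yaw-np.arctan2(*( -(R1@ut)[[1,0]]))).as_matrix()@R1
print("file dir cradle",Rc.T@R1@ut, "turn",Ro.from_matrix(R.T@R1).as_rotvec()/(np.pi/2))
G=Oc+Rc@[.045-.012-.1563,0,.025]; tcp=G+.019*R1[:,2]
print("tcp",tcp,"shift",R.T@(tcp-p)/.15)
E
```

```text
file dir cradle [-1. -0.  0.] turn [-0.    -0.096 -0.   ]
tcp [0.469 0.042 0.147] shift [ 0.266 -0.009  0.778]
```

```bash
python3 -m pendant '[0,0.03,0,0.08,0,-0.05,0, 0,0.07,0,0.22,0,-0.096,0, 0,0.13,-0.005,0.4,0,-0.096,0, 0,0.2,-0.009,0.58,0,-0.096,0, 0,0.25,-0.009,0.72,0,-0.096,0, 0,0.266,-0.009,0.778,0,-0.096,0, 0,0.266,-0.009,0.778,0,-0.096,0, 0,0.266,-0.009,0.778,0,-0.096,0]'; python3 snap.py side s5; python3 snap.py wrist w5; python3 - <<'E'
from plan import *; from h import *; import cv2
p,R=cur(); ut=np.load("ut.npy"); L=lambda f:dict(np.load(f+".npz")); S,W=map(L,("s5","w5"))
G=p-.019*R[:,2]; f=R@ut; print("tool pred: tip cradle",1e3*Rc.T@(G-f*.1563-Oc),"dir",Rc.T@f)
hs=cv2.cvtColor(S["img"],cv2.COLOR_RGB2HSV); o=S["img"][160:205,255:305]
for n,z in dict(tip=-.1563,shoulder=-.05).items(): print(n,proj(S,G+f*z))
cv2.imwrite("pics/s5c.png",cv2.resize(S["img"][130:230,230:350,::-1],None,fx=5,fy=5,interpolation=2))
print("to go -z 25mm:",R.T@Rc@[0,0,-.025]/.15,"+x 10mm:",R.T@Rc@[.01,0,0]/.15)
for y in (180,195,210,225):print(y,[tuple(c) for c in W["img"][y,280:345:3]])
E
```

```text
clock: 11.8
tool_pos: [0.4559, 0.0183, 0.158]
eef_rot: [-0.056, 0.984, -0.034, 0.168]
contact_force: [-0.8, -0.7, -1.8]
opening: 0.284
finger_force: 30.0
tool pred: tip cradle [ 14.27  -26.385  12.817] dir [-0.995  0.043  0.089]
tip [287.993 192.436]
shoulder [260.282 188.503]
to go -z 25mm: [0.115 0.013 0.12 ] +x 10mm: [-0.048  0.002  0.046]
180 [(np.uint8(155), np.uint8(135), np.uint8(133)), (np.uint8(152), np.uint8(134), np.uint8(131)), (np.uint8(154), np.uint8(137), np.uint8(134)), (np.uint8(152), np.uint8(134), np.uint8(133)), (np.uint8(152), np.uint8(138), np.uint8(134)), (np.uint8(122), np.uint8(104), np.uint8(99)), (np.uint8(121), np.uint8(101), np.uint8(97)), (np.uint8(117), np.uint8(99), np.uint8(95)), (np.uint8(119), np.uint8(102), np.uint8(98)), (np.uint8(117), np.uint8(101), np.uint8(98)), (np.uint8(118), np.uint8(104), np.uint8(99)), (np.uint8(114), np.uint8(99), np.uint8(95)), (np.uint8(113), np.uint8(99), np.uint8(97)), (np.uint8(113), np.uint8(100), np.uint8(95)), (np.uint8(136), np.uint8(125), np.uint8(123)), (np.uint8(131), np.uint8(119), np.uint8(117)), (np.uint8(
[... 2620 characters left out ...]
 np.uint8(130)), (np.uint8(140), np.uint8(121), np.uint8(114)), (np.uint8(128), np.uint8(88), np.uint8(63)), (np.uint8(128), np.uint8(87), np.uint8(62)), (np.uint8(128), np.uint8(88), np.uint8(61)), (np.uint8(130), np.uint8(89), np.uint8(63)), (np.uint8(130), np.uint8(90), np.uint8(63)), (np.uint8(129), np.uint8(90), np.uint8(63)), (np.uint8(129), np.uint8(92), np.uint8(66)), (np.uint8(138), np.uint8(107), np.uint8(79)), (np.uint8(143), np.uint8(111), np.uint8(84)), (np.uint8(142), np.uint8(112), np.uint8(85)), (np.uint8(142), np.uint8(111), np.uint8(84)), (np.uint8(140), np.uint8(110), np.uint8(83)), (np.uint8(139), np.uint8(109), np.uint8(83)), (np.uint8(144), np.uint8(114), np.uint8(86))]
```

View pics/s5c.png

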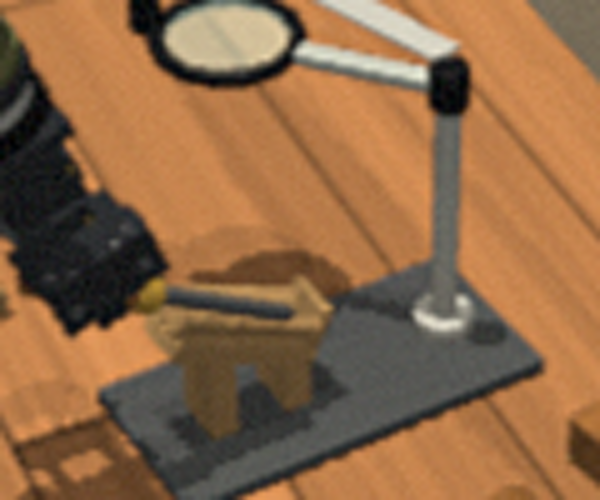

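s5c: the blade is above the cradle but shifted to the stand's -y side, tip at side ≈ (288,192). The arm fell short of the commanded pose, so I'll check the joints.

```bash
python3 -c "
from plan import *
s=r.get_state();print(s['q'],s['qd'],s['contact_force'],s['tool_pos'],s['moment'],s['clock'])"
```

```text
[ 0.118  0.646 -0.554  2.447  1.968  0.503 -0.542] [-0.024 -0.059  0.053 -0.006 -0.217 -0.062  0.225] [-0.266 -0.72  -1.39 ] [0.454 0.019 0.156] [ 0.083  0.627 -0.001] 11.9
```

q4 is 2.45 of 2.56, so the wrist is too close to the base for that forward pitch. I'll pitch the tool forward only 11° instead. The file pivots easily in the pads, so I'll lower the tip into the V first, then let the file pivot flat. Backing up first.

```bash
cat >> plan.py <<'E'
def tool(deg):
    c,s=np.cos(np.deg2rad(deg)),np.sin(np.deg2rad(deg)); return Rs@np.array([[-c,0,s],[0,1,0],[-s,0,-c]])
def tcp(G,R1): return Oc+Rc@np.asarray(G)+.019*R1[:,2]
E
python3 - <<'E'
from plan import *
p,R=cur(); ut=np.load("ut.npy"); R1=tool(11); f=Rc.T@R1@ut; print("dir",f,np.degrees(np.arcsin((R1@ut)[2])))
print("lift 50:",R.T@[0,0,.05]/.15)
G=np.array([.037,0,.06])+f*.1563; t=tcp(G,R1); print("target",t)
q=p+[0,0,.05]; print("then shift",R.T@(t-q)/.15,"turn",Ro.from_matrix(R.T@R1).as_rotvec()/(np.pi/2))
E
```

```text
dir [-0.975 -0.001  0.223] 37.8748667422045
lift 50: [-0.107 -0.028 -0.315]
target [0.501 0.045 0.206]
then shift [-0.318  0.14   0.094] turn [-0.052  0.086  0.012]
```

```bash
python3 -m pendant '[0,-0.05,-0.014,-0.15,0,0,0, 0,-0.107,-0.028,-0.315,0,0,0, 0,-0.107,-0.028,-0.315,0,0,0]'|head -3
python3 -m pendant '[0,-0.1,0.05,0,-0.02,0.04,0.006, 0,-0.2,0.1,0.05,-0.052,0.086,0.012, 0,-0.318,0.14,0.094,-0.052,0.086,0.012, 0,-0.318,0.14,0.094,-0.052,0.086,0.012, 0,-0.318,0.14,0.094,-0.052,0.086,0.012]'
python3 snap.py side s6; python3 snap.py wrist w6; cat > blade.py <<'E'
import sys,cv2
from plan import *; from h import *
p,R=cur(); V=dict(np.load(sys.argv[1]+".npz")); G=p-.019*R[:,2]; n=Rs[:,1]; print("G cradle mm",1e3*Rc.T@(G-Oc))
ut=np.load("ut.npy"); f=R@ut; a,b=proj(V,G-.05*f),proj(V,G-.155*f); print("pred px",a,b)
hs=cv2.cvtColor(V["img"],cv2.COLOR_RGB2HSV)
m=((hs[...,1]<70)&(hs[...,2]<140)).astype(np.uint8); k=np.zeros_like(m); cv2.line(k,tuple(int(v) for v in a),tuple(int(v) for v in b),1,15); m&=k
m[:,:int(a[0])+3]=0; n_,lab,st,_=cv2.connectedComponentsWithStats(m); i=1+st[1:,4].argmax(); ys,xs=np.nonzero(lab==i)
cols=np.unique(xs); mid=[(ys[xs==c].min()+ys[xs==c].max())/2 for c in cols]; k1,k0=np.polyfit(cols[1:-1],mid[1:-1],1); print("cols",cols[0],cols[-1],"fit",k1,"resid",np.std(np.polyval((k1,k0),cols)-mid))
def onpl(c):
    o,d=ray(V,(c,k1*c+k0)); return o+d*(n@(G-o))/(n@d)
A,t=onpl(cols[1]),onpl(cols[-1]+.5); u=(A-t)/np.linalg.norm(A-t)
print("elev",np.degrees(np.arcsin(u[2])),"tip cradle",1e3*Rc.T@(t-Oc),"G-tip",u@(G-t),"perp",np.linalg.norm(G-t-u*(u@(G-t))))
if len(sys.argv)>2: np.save("ut.npy",R.T@u)
E
python3 blade.py s6
```

```text
clock: 12.2
tool_pos: [0.4561, 0.0184, 0.211]
eef_rot: [-0.056, 0.983, -0.034, 0.169]
clock: 12.7
tool_pos: [0.5051, 0.0465, 0.2083]
eef_rot: [-0.051, 0.994, 0.007, 0.098]
contact_force: [-0.1, -0.1, -0.7]
opening: 0.286
finger_force: 30.0
G cradle mm [-116.25    -1.291   95.422]
pred px [270.463 167.744] [294.588 175.541]
cols 274 295 fit 0.34097744360902277 resid 0.3018505499566873
elev 38.558498807521985 tip cradle [37.499 -1.291 63.452] G-tip 0.15695884682195732 perp 0.004965197171597358
```

```bash
python3 - <<'E'
from plan import *
p,R=cur(); R1=tool(11); e=np.deg2rad(38.2-25); f=np.array([-np.cos(e),0,np.sin(e)])
for tz in (.02,.004,-.003):
    print(tz,*rows(tcp(np.array([.037,0,tz])+f*.1563,R1),R1))
for a in (10,6,3,0):
    g=np.array([.037,0,-.0035*(a>0)])+.1563*np.array([-np.cos(np.deg2rad(a)),0,np.sin(np.deg2rad(a))]); t=tcp(g,R1); print(a,t,rows(t,R1)[0])
E
```

```text
0.02 [0.15  0.009 0.219] [-0.002 -0.    -0.001]
0.004 [0.212 0.01  0.305] [-0.002 -0.    -0.001]
-0.003 [0.24  0.01  0.343] [-0.002 -0.    -0.001]
10 [0.47  0.042 0.142] [0.285 0.01  0.385]
6 [0.464 0.041 0.133] [0.335 0.01  0.437]
3 [0.46  0.041 0.126] [0.371 0.01  0.478]
0 [0.458 0.041 0.122] [0.39  0.01  0.503]
```

```bash
python3 -m pendant '[0,0.07,0.009,0.1,0,0,0, 0,0.15,0.009,0.219,0,0,0, 0,0.18,0.009,0.26,0,0,0, 0,0.212,0.01,0.305,0,0,0, 0,0.212,0.01,0.305,0,0,0, 0,0.212,0.01,0.305,0,0,0]'; python3 snap.py side s7; python3 blade.py s7
```

```text
clock: 13.4
tool_pos: [0.4777, 0.0433, 0.1562]
eef_rot: [-0.053, 0.994, 0.003, 0.095]
contact_force: [-0.8, 0.7, -1.5]
opening: 0.282
finger_force: 30.0
G cradle mm [-115.514    0.735   39.992]
pred px [264.321 182.763] [288.322 189.703]
cols 267 287 fit 0.3017543859649121 resid 0.2899530220344012
elev 38.490289632125986 tip cradle [33.354  0.735  3.035] G-tip 0.15338245225166036 perp 0.001208825590018106
```

```bash
python3 -m pendant '[0,0.028,0,0.038,0,0,0, 0,0.05,0,0.06,0,0,0, 0,0.073,0,0.08,0,0,0, 0,0.098,0,0.106,0,0,0, 0,0.123,0,0.132,0,0,0, 0,0.123,0,0.132,0,0,0]'; python3 snap.py side s8; python3 blade.py s8
```

```text
clock: 14.05
tool_pos: [0.4652, 0.0416, 0.1335]
eef_rot: [-0.052, 0.994, 0.003, 0.097]
contact_force: [1.4, -0.4, 0.5]
opening: 0.282
finger_force: 30.0
G cradle mm [-117.756    0.267   13.685]
pred px [261.016 189.945] [285.06 196.47]
cols 264 287 fit 0.1758893280632424 resid 0.7361200211929192
elev 33.0925035368751 tip cradle [36.534  0.267 -4.941] G-tip 0.15537581357306868 perp 0.0032789493480481053
```

The file is pivoting in the pads as intended, with about 2 N of contact. Continuing down to flat.

```bash
python3 -m pendant '[0,0.018,0,0.02,0,0,0, 0,0.036,0,0.041,0,0,0, 0,0.046,0,0.053,0,0,0, 0,0.055,0,0.066,0,0,0, 0,0.055,0,0.066,0,0,0]'; python3 snap.py side s9; python3 blade.py s9; python3 -c "
from plan import *
p,R=cur();print('z-1mm',R.T@Rc@[0,0,-.001]/.15,'x+1mm',R.T@Rc@[.001,0,0]/.15,r.get_state()['moment'])"
```

```text
clock: 14.6
tool_pos: [0.4587, 0.0403, 0.1219]
eef_rot: [-0.051, 0.994, 0.003, 0.096]
contact_force: [2.6, -2.0, 1.6]
opening: 0.283
finger_force: 30.0
G cradle mm [-118.853   -0.274    0.412]
pred px [259.415 193.628] [283.474 200.022]
cols 262 285 fit 0.059853190287973194 resid 0.5932512252558599
elev 27.24989695093874 tip cradle [27.372 -0.274 -3.121] G-tip 0.1462509102222312 perp 0.0022102120579587155
z-1mm [0.004 0.    0.005] x+1mm [-0.005  0.     0.004] [-0.498 -0.486 -0.306]
```

The lateral force is -2 N, so the groove's centre lies slightly towards -y. I'll ease that way, then slide down towards the stop while watching the force.

```bash
python3 -m pendant '[0,0,-0.01,0,0,0,0, 0,0,-0.01,0,0,0,0]'|sed -n 2,4p
python3 -m pendant '[0,-0.006,0,0.005,0,0,0, 0,-0.012,0,0.01,0,0,0, 0,-0.018,0,0.014,0,0,0, 0,-0.018,0,0.014,0,0,0]'|sed -n 2,4p
```

```text
tool_pos: [0.4585, 0.0397, 0.1219]
eef_rot: [-0.052, 0.994, 0.004, 0.096]
contact_force: [3.1, -1.6, 0.5]
tool_pos: [0.4607, 0.0397, 0.12]
eef_rot: [-0.052, 0.994, 0.003, 0.095]
contact_force: [-1.0, -3.2, 2.3]
```

```bash
python3 -m pendant '[0,0,-0.01,0,0,0,0, 0,0,-0.014,0,0,0,0, 0,0,-0.014,0,0,0,0]'|sed -n 2,4p
python3 -m pendant '[0,-0.005,0,0.004,0,0,0, 0,-0.01,0,0.008,0,0,0, 0,-0.01,0,0.008,0,0,0]'|sed -n 2,4p
python3 -m pendant '[0,-0.005,0,0.004,0,0,0, 0,-0.01,0,0.008,0,0,0, 0,-0.01,0,0.008,0,0,0]'|sed -n 2,4p; python3 snap.py side s10; python3 blade.py s10
```

```text
tool_pos: [0.4613, 0.0391, 0.1202]
eef_rot: [-0.053, 0.994, 0.005, 0.095]
contact_force: [0.5, 1.1, 1.2]
tool_pos: [0.4631, 0.0391, 0.1193]
eef_rot: [-0.053, 0.994, 0.005, 0.095]
contact_force: [-0.9, 3.8, 2.8]
tool_pos: [0.4649, 0.0391, 0.1184]
eef_rot: [-0.053, 0.994, 0.004, 0.096]
contact_force: [-1.7, 4.8, 3.9]
G cradle mm [-111.9     -2.219   -0.221]
pred px [261.473 194.156] [285.309 200.466]
cols 264 287 fit 0.08836815358554541 resid 0.5362997692274883
elev 28.748670681722768 tip cradle [33.967 -2.219 -2.574] G-tip 0.1457094106537265 perp 0.007188112074728626
```

```bash
python3 -m pendant '[0,-0.004,0.006,-0.002,0,0,0, 0,-0.004,0.006,-0.002,0,0,0, 0,-0.004,0.006,-0.002,0,0,0]'|sed -n 2,4p
python3 -m pendant '[0,-0.005,0,0.004,0,0,0, 0,-0.01,0,0.008,0,0,0, 0,-0.01,0,0.008,0,0,0]'|sed -n 2,4p
python3 -m pendant '[0,-0.005,0,0.004,0,0,0, 0,-0.01,0,0.008,0,0,0, 0,-0.01,0,0.008,0,0,0]'|sed -n 2,4p; python3 -c "
from plan import *
p,R=cur();print(1e3*Rc.T@(p-.019*R[:,2]-Oc))"
```

```text
tool_pos: [0.4653, 0.0391, 0.1188]
eef_rot: [-0.052, 0.994, 0.004, 0.096]
contact_force: [0.3, 3.6, 0.5]
tool_pos: [0.467, 0.0393, 0.1179]
eef_rot: [-0.052, 0.994, 0.004, 0.096]
contact_force: [-1.2, 3.5, 0.8]
tool_pos: [0.4672, 0.0395, 0.1172]
eef_rot: [-0.052, 0.994, 0.004, 0.095]
contact_force: [-5.4, 2.9, 8.9]
[-109.178   -2.016   -0.312]
```

Fx is -5.4 N with the motion stalled, and the grip is 109 mm up-slope (expected 110), so the tip is on the stop. I'll relax slightly and open gently.

```bash
python3 -m pendant '[0,0,0.003,-0.004,0,0,0, 0,0,0.003,-0.004,0,0,0]' 10|sed -n 2,4p
python3 -m pendant '[0.3,0,0,0,0,0,0, 0.34,0,0,0,0,0,0, 0.45,0,0,0,0,0,0, 0.55,0,0,0,0,0,0, 0.6,0,0,0,0,0,0, 0.6,0,0,0,0,0,0]'; python3 snap.py side s11; python3 snap.py wrist w11; cp ut.npy u0.npy; python3 - <<'E'
from h import *; from plan import *; import cv2
V=dict(np.load("s11.npz"))
for n,c in dict(shoulder=(-.06,-.002,0),tip=(.045,-.002,0),stop=(.045,-.002,.015),mid=(0,-.002,0)).items(): print(n,proj(V,Oc+Rc@c))
# blade mid-line fit on s11
hs=cv2.cvtColor(V["img"],cv2.COLOR_RGB2HSV)
m=(hs[...,1]<75)&(hs[...,2]<150)
for x in range(260,294,2): print(x,np.nonzero(m[184:206,x])[0]+184, end=" ")
E
```

```text
tool_pos: [0.4675, 0.039, 0.1174]
eef_rot: [-0.051, 0.994, 0.003, 0.095]
contact_force: [-4.1, 1.0, 3.9]
clock: 17.9
tool_pos: [0.4686, 0.0399, 0.1176]
eef_rot: [-0.052, 0.994, 0.004, 0.096]
contact_force: [-0.4, -0.4, 0.4]
opening: 0.598
finger_force: 0.0
shoulder [263.493 191.101]
tip [290.475 191.615]
stop [292.109 187.747]
mid [279.188 191.4  ]
260 [184 185 186 187 188 189 190 191 193 194 195 204 205] 262 [184 185 186 187 188 189 190 191 193 194 203 204 205] 264 [184 185 186 187 188 189 190 191 193 203 204 205] 266 [184 185 186 187 188 189 190 191 192 203 204 205] 268 [185 186 187 188 189] 270 [191 192] 272 [191 192] 274 [191 192] 276 [191 192] 278 [191 192 203 204 205] 280 [191 192 203 204 205] 282 [191 192] 284 [191 192] 286 [191 192] 288 [191 192] 290 [192] 292 [205]
```

The blade lies at row 191.5 with its tip at column 290 in the side view, exactly as predicted for home. Now retreating along the tool axis and measuring the knob.

```bash
python3 -m pendant '[0.6,0,0,-0.1,0,0,0, 0.6,0,0,-0.25,0,0,0, 0.6,0,0,-0.5,0,0,0, 0.6,0,0,-0.8,0,0,0, 0.6,0,0,-1,0,0,0, 0.6,0,0,-1,0,0,0]'
python3 -m pendant '[0.6,0,0,-0.3,0,0,0, 0.6,0,0,-0.55,0,0,0, 0.6,0,0,-0.55,0,0,0]'|sed -n 2,2p
python3 snap.py top t12; python3 snap.py side s12; python3 - <<'E'
from h import *; from plan import *; import cv2
T,S=[dict(np.load(f+".npz")) for f in ("t12","s12")]
g=cv2.cvtColor(T["img"],cv2.COLOR_RGB2GRAY); m=(g<45).astype(np.uint8); m[:195]=0;m[216:]=0;m[:,:203]=0;m[:,216:]=0
gs=cv2.cvtColor(S["img"],cv2.COLOR_RGB2GRAY)
print(m[200:216,203:216]); print((gs[116:142,250:272]<45).astype(int))
h=np.array([.711,.068,.21])
P=tri(T,(208.6,209.3),S,(258.5,124)); print(P)
hs=cv2.cvtColor(T["img"],cv2.COLOR_RGB2HSV); m=cv2.inRange(hs,(0,0,140),(179,70,255)); m[:, :205]=0; m[:,238:]=0; m[:183]=0;m[215:]=0
e=cv2.fitEllipse(max(cv2.findContours(m,0,2)[0],key=cv2.contourArea)); l=onz(T,e[0],.21); d=l-h; u=d/np.linalg.norm(d); print("lens",l,np.linalg.norm(d[:2]),"knob from lens dir",h+.207*u, "angle",np.degrees(np.pi+yaw-np.arctan2(d[1],d[0])))
R1=tool(0); print(cur()[0]); print(r.get_state()["q"])
E
```

```text
clock: 18.6
tool_pos: [0.439, 0.0373, 0.2657]
eef_rot: [-0.052, 0.994, 0.004, 0.094]
contact_force: [0.9, -0.8, -0.2]
opening: 0.598
finger_force: 0.0
tool_pos: [0.4259, 0.0366, 0.35]
[[0 0 0 0 0 1 0 1 0 0 0 0 0]
 [0 0 0 0 0 1 0 1 0 0 0 0 0]
 [0 0 0 0 0 1 1 1 0 0 0 0 0]
 [0 0 0 0 0 0 1 1 1 0 0 0 0]
 [0 0 0 0 0 0 1 1 1 0 0 0 0]
 [0 0 0 0 0 0 0 1 1 1 0 0 0]
 [0 0 0 0 0 0 0 1 1 1 0 0 0]
 [0 0 0 1 1 1 1 1 1 1 1 0 0]
 [0 0 1 1 1 1 0 1 1 1 1 1 0]
 [0 0 1 1 1 1 0 1 1 1 1 1 1]
 [0 0 1 1 1 0 0 1 1 1 1 1 1]
 [0 0 0 1 1 1 0 1 1 1 1 0 1]
 [0 0 0 0 0 1 1 1 1 1 0 0 0]
 [0 0 0 0 0 0 0 0 0 0 0 0 0]
 [0 0 0 0 0 0 0 0 0 0 0 0 0]
 [0 0 0 0 0 0 0 0 0 0 0 0 0]]
[[0 0 0 0 0 0 0 0 0 0 0 0 0 0 0 0 0 0 0 0 0 0]
 [0 0 0 0 0 0 0 0 0 0 0 0 0 0 0 0 0 0 0 0 0 0]
 [0 0 0 0 0 0 0 0 0 0 0 0 0 0 0 0 0 0 0 0 0 0]
 [0 0 0 0 0 0 0 0 0 0 0 0 0 0 0 0 0 0 0 0 0 0]
 [0 0 0 0 0 0 0 0 0 0 0 0 0 0 0 0 0 0 0 0 0 0]
 [0 0 0 0 0 0 0 1 1 1 0 0 0 0 0 0 0 0 0 0 0 0]
 [0 0 0 0 0 0 1 1 1 1 1 0 0 0 0 0 0 0 0 0 0 0]
 [0 0 0 0 0 0 1 1 1 1 1 0 0 0 0 0 0 0 0 0 0 0]
 [0 0 0 0 0 0 1 1 1 1 1 0 0 0 0 0 0 0 0 0 0 0]
 [0 0 0 0 0 1 1 1 1 1 1 0 0 
[... 316 characters left out ...]
 1 1 1 1 1 1 1 1 0 0 0 0 0 0 0]
 [0 0 0 0 0 0 1 1 1 1 1 1 1 1 0 0 0 0 0 0 0 0]
 [0 0 0 0 0 0 1 1 1 1 1 1 1 0 0 0 0 0 0 0 0 0]
 [0 0 0 0 0 0 0 1 1 1 1 1 1 0 0 0 0 0 0 0 0 0]
 [0 0 0 0 0 0 0 1 1 1 1 1 0 0 0 0 0 0 0 0 0 0]
 [0 0 0 0 0 0 0 0 0 1 1 1 0 0 0 0 0 0 0 0 0 0]
 [0 0 0 0 0 0 0 0 0 0 1 1 0 0 0 0 0 0 0 0 0 0]
 [0 0 0 0 0 0 0 0 0 0 1 1 1 0 0 0 0 0 0 0 0 0]
 [0 0 0 0 0 0 0 0 0 0 0 1 1 0 0 0 0 0 0 0 0 0]
 [0 0 0 0 0 0 0 0 0 0 0 1 1 1 0 0 0 0 0 0 0 0]]
(array([0.563, 0.21 , 0.246]), np.float64(0.002051864187386524))
lens [0.603 0.174 0.21 ] 0.15141967312437332 knob from lens dir [0.563 0.213 0.21 ] angle 50.475026856869206
[0.424 0.035 0.346]
[ 0.485  0.273 -0.889  2.098  0.406  0.72   1.021]
```

The knob is at (.563, .212), two ways within 2 mm, and the arm angle is ≈ 50.5°. Planning the move above it.

```bash
python3 - <<'E'
from plan import *
p,R=cur(); R1=tool(0); s,t=rows([.563,.212,.32],R1); print("shift",s,"turn",t,"half",s/2)
h=np.array([.711,.0675]); K0=np.array([.563,.212]); a0=np.arctan2(*(K0-h)[::-1]); a1=np.pi+np.deg2rad(6.3)
print("down 94mm: z .627; arc shifts in tool(0) frame /150mm from K0:")
for a in np.linspace(a0,a1,13)[1:]:
    k=h+.207*np.array([np.cos(a),np.sin(a)]); print(np.round((R1.T@np.r_[k-K0,0])/.15,3),np.round(k,4))
E
```

```text
shift [-0.989  1.077  0.367] turn [-0.003  0.123 -0.001] half [-0.494  0.539  0.183]
down 94mm: z .627; arc shifts in tool(0) frame /150mm from K0:
[ 0.076 -0.067  0.   ] [0.553 0.201]
[ 0.147 -0.14   0.   ] [0.543 0.189]
[ 0.212 -0.218  0.   ] [0.535 0.176]
[ 0.271 -0.301  0.   ] [0.527 0.163]
[ 0.324 -0.387  0.   ] [0.521 0.149]
[ 0.37  -0.478  0.   ] [0.515 0.135]
[ 0.41  -0.571  0.   ] [0.511 0.12 ]
[ 0.442 -0.668  0.   ] [0.507 0.105]
[ 0.467 -0.766  0.   ] [0.505 0.09 ]
[ 0.486 -0.866  0.   ] [0.504 0.075]
[ 0.496 -0.967  0.   ] [0.504 0.06 ]
[ 0.499 -1.068  0.   ] [0.505 0.045]
```

```bash
python3 -m pendant '[0.6,-0.2,0.2,-0.05,0,0.06,0, 0.6,-0.494,0.539,0,0,0.123,0, 0.6,-0.75,0.8,0.15,0,0.123,0, 0.6,-0.989,1,0.367,0,0.123,0, 0.6,-0.989,1,0.367,0,0.123,0, 0.6,-0.989,1,0.367,0,0.123,0]'; python3 -c "
from plan import *
print(*rows([.563,.212,.226],tool(0)))"
```

```text
clock: 19.6
tool_pos: [0.5639, 0.2044, 0.3145]
eef_rot: [-0.054, 0.999, -0.002, -0.004]
contact_force: [-0.3, 0.4, -0.0]
opening: 0.601
finger_force: 0.0
[-0.004  0.052  0.59 ] [-0.002 -0.005  0.002]
```

```bash
python3 -m pendant '[0.6,-0.004,0.052,0,0,0,0, 0.6,-0.004,0.052,0.1,0,0,0, 0.6,-0.004,0.052,0.25,0,0,0, 0.6,-0.004,0.052,0.4,0,0,0, 0.6,-0.004,0.052,0.5,0,0,0, 0.6,-0.004,0.052,0.58,0,0,0, 0.6,-0.004,0.052,0.58,0,0,0]'
python3 -m pendant '[0,0,0,0,0,0,0, 0,0,0,0,0,0,0, 0,0,0,0,0,0,0, 0,0,0,0,0,0,0, 0,0,0,0,0,0,0, 0,0,0,0,0,0,0]' 10
```

```text
clock: 20.3
tool_pos: [0.5625, 0.2077, 0.2314]
eef_rot: [-0.052, 0.999, -0.002, -0.002]
contact_force: [-0.4, -0.3, -0.6]
opening: 0.597
finger_force: 0.0
clock: 20.9
tool_pos: [0.563, 0.2113, 0.2333]
eef_rot: [-0.053, 0.999, 0.0, -0.001]
contact_force: [-3.1, 5.0, 2.2]
opening: 0.247
finger_force: 10.0
```

The opening of 0.247 (22 mm) matches the knob. Swinging it along the arc.

```bash
python3 -m pendant '[0,0.038,-0.033,0,0,0,0, 0,0.076,-0.067,0,0,0,0, 0,0.11,-0.103,0,0,0,0, 0,0.147,-0.14,0,0,0,0, 0,0.18,-0.18,0,0,0,0, 0,0.212,-0.218,0,0,0,0, 0,0.243,-0.26,0,0,0,0, 0,0.271,-0.301,0,0,0,0, 0,0.3,-0.344,0,0,0,0, 0,0.324,-0.387,0,0,0,0, 0,0.348,-0.433,0,0,0,0, 0,0.37,-0.478,0,0,0,0]'; python3 -c "
from plan import *
p,R=cur(); h=np.array([.711,.0675]); d=p[:2]-h; print('radius',np.linalg.norm(d))
for a in np.linspace(np.arctan2(d[1],d[0])%(2*np.pi),np.pi+np.deg2rad(6.3),11)[1:]:
    k=h+.207*np.array([np.cos(a),np.sin(a)]); print((R.T@np.r_[k-p[:2],0])/.15)"
```

```text
clock: 22.1
tool_pos: [0.513, 0.1346, 0.2332]
eef_rot: [-0.054, 0.999, 0.0, -0.003]
contact_force: [-8.1, 5.9, 3.7]
opening: 0.243
finger_force: 10.0
radius 0.20905885068907903
[ 0.012 -0.061  0.   ]
[ 0.034 -0.117  0.   ]
[ 0.053 -0.174  0.   ]
[ 0.07  -0.232  0.   ]
[ 0.084 -0.291  0.   ]
[ 0.096 -0.35   0.   ]
[ 0.105 -0.409  0.   ]
[ 0.111 -0.469  0.   ]
[ 0.115 -0.529  0.   ]
[ 0.116 -0.59   0.   ]
```

```bash
python3 -m pendant '[0,0.012,-0.061,0,0,0,0, 0,0.034,-0.117,0,0,0,0, 0,0.053,-0.174,0,0,0,0, 0,0.07,-0.232,0,0,0,0, 0,0.084,-0.291,0,0,0,0, 0,0.096,-0.35,0,0,0,0, 0,0.105,-0.409,0,0,0,0, 0,0.111,-0.469,0,0,0,0, 0,0.115,-0.529,0,0,0,0, 0,0.116,-0.575,0,0,0,0, 0,0.116,-0.59,0,0,0,0, 0,0.116,-0.59,0,0,0,0]'
python3 snap.py top t13; python3 - <<'E'
from h import *; from plan import *; import cv2
T=dict(np.load("t13.npz"))
for n,P in dict(lens0=[.711-.149,.0675-.0165,.21],hinge=[.711,.0675,.21]).items(): print(n,proj(T,P))
hs=cv2.cvtColor(T["img"],cv2.COLOR_RGB2HSV); print((hs[195:230,244:280:1,2]<45).astype(int)[::3,::2])
print(rows([.5053,.0448,.2333],tool(0))[0])
E
```

```text
clock: 23.3
tool_pos: [0.5075, 0.0409, 0.2331]
eef_rot: [-0.052, 0.999, -0.002, -0.001]
contact_force: [-3.8, 0.4, 2.7]
opening: 0.248
finger_force: 10.0
lens0 [256.408 210.45 ]
hinge [252.402 168.668]
[[0 0 0 0 0 0 0 0 0 0 0 0 0 0 0 0 0 0]
 [0 0 0 0 1 1 1 1 1 1 0 0 0 0 0 0 0 1]
 [0 0 1 1 0 0 0 0 0 0 1 1 0 0 0 0 0 0]
 [0 0 0 1 0 0 0 0 0 0 0 0 1 0 0 0 0 0]
 [0 0 0 0 1 0 0 0 0 0 0 0 1 1 0 0 0 0]
 [0 0 0 0 0 0 1 0 0 0 0 0 0 1 1 0 0 0]
 [0 0 0 0 0 0 0 1 1 1 1 1 0 1 1 1 1 0]
 [0 0 0 0 0 0 0 0 0 1 1 1 1 1 1 1 1 1]
 [0 0 0 0 0 0 0 1 0 0 1 1 1 0 0 1 1 1]
 [0 0 0 0 0 0 0 0 0 0 1 1 1 1 0 1 1 1]
 [0 0 0 0 0 0 0 0 0 0 0 0 1 1 0 1 1 1]
 [0 0 0 0 0 0 0 0 0 0 0 0 0 1 1 1 1 1]]
[ 0.012  0.028 -0.001]
```

```bash
python3 -m pendant '[0,0.005,0.015,0,0,0,0, 0,0.01,0.028,0,0,0,0, 0,0.01,0.028,0,0,0,0]'|sed -n 2,4p
python3 -m pendant '[0.4,0,0,0,0,0,0, 0.6,0,0,0,0,0,0, 0.6,0,0,0,0,0,0, 0.6,0,0,0,0,0,0]'
python3 -m pendant '[0.6,0,0,-0.2,0,0,0, 0.6,0,0,-0.5,0,0,0, 0.6,0,0,-0.8,0,0,0, 0.6,0,0,-0.8,0,0,0]'|sed -n 2,3p
python3 -m pendant '[0.6,0.2,0.3,-0.3,0,0,0, 0.6,0.3,0.7,-0.4,0,0,0, 0.6,0.3,1,-0.4,0,0,0, 0.6,0.3,1,-0.4,0,0,0]'|sed -n 2,3p
python3 -m pendant '[0.6,0,0.3,0,0,0,0, 0.6,0,0.7,0,0,0,0, 0.6,0,1,0,0,0,0, 0.6,0,1,0,0,0,0]'|sed -n 2,3p
python3 snap.py top t14; python3 snap.py side s14; python3 - <<'E'
from h import *; from plan import *; import cv2
T,S=[dict(np.load(f+".npz")) for f in ("t14","s14")]
for nm,V,box,c0 in (("top",T,(235,280,185,235),None),("side",S,(255,320,120,170),None)):
    x0,x1,y0,y1=box; m=(cv2.cvtColor(V["img"],cv2.COLOR_RGB2HSV)[...,2]<50).astype(np.uint8); k=np.zeros_like(m); k[y0:y1,x0:x1]=1; m&=k
    c=cv2.findContours(m,0,1)[0]; c=max(c,key=len); print(nm,"rim bbox",cv2.boundingRect(c),cv2.fitEllipse(cv2.convexHull(c)))
    print(nm,"pred lens0",proj(V,[.562,.051,.21]))
h=np.array([.711,.0675])
hs=cv2.cvtColor(T["img"],cv2.COLOR_RGB2HSV); print((hs[188:240,236:280,2]<50).astype(int)[::2,:])
E
```

```text
tool_pos: [0.507, 0.0456, 0.2332]
eef_rot: [-0.052, 0.999, -0.002, 0.0]
contact_force: [1.1, -2.9, -1.3]
clock: 24.05
tool_pos: [0.5059, 0.0464, 0.2332]
eef_rot: [-0.052, 0.999, -0.001, -0.001]
contact_force: [0.3, -0.7, -0.4]
opening: 0.584
finger_force: 0.0
tool_pos: [0.5089, 0.0486, 0.3587]
eef_rot: [-0.052, 0.999, -0.0, 0.005]
tool_pos: [0.4438, 0.1954, 0.414]
eef_rot: [-0.055, 0.998, -0.0, 0.0]
tool_pos: [0.4263, 0.3471, 0.412]
eef_rot: [-0.058, 0.998, 0.001, -0.002]
top rim bbox (242, 197, 30, 34) ((256.8653564453125, 212.56602478027344), (29.404460906982422, 33.660064697265625), 175.70700073242188)
top pred lens0 [256.408 210.45 ]
side rim bbox (257, 152, 37, 18) ((273.7209777832031, 161.57266235351562), (21.02547836303711, 40.20405960083008), 90.24553680419922)
side pred lens0 [277.586 160.938]
[[0 0 0 ... 1 0 0]
 [0 0 0 ... 0 0 0]
 [0 0 0 ... 1 0 0]
 ...
 [0 0 0 ... 0 0 0]
 [0 0 0 ... 0 0 0]
 [0 0 0 ... 0 0 0]]
```

The lens centre is at top px 256.5 against a predicted 256.4. One last check that the file is unchanged since release and nothing else moved, then I'll hand in.

```bash
python3 - <<'E'
from h import *; from plan import *; import cv2
S,S0,T,T0=[dict(np.load(f+".npz")) for f in ("s14","side0","t14","top0")]; hs=cv2.cvtColor(S["img"],cv2.COLOR_RGB2HSV)
m=(hs[...,1]<75)&(hs[...,2]<150)
print([(x,(np.nonzero(m[186:200,x])[0]+186).tolist()) for x in range(264,296)])
b=cv2.inRange(hs,(19,130,90),(32,255,255)); b[:175]=0;b[205:]=0;b[:,:245]=0;b[:,275:]=0; ys,xs=np.nonzero(b); print("ferrule px",len(xs),xs.mean(),ys.mean(),"pred",proj(S,Oc+Rc@[-.067,-.0015,0]),"handle end pred",proj(S,Oc+Rc@[-.15,-.0015,0]))
for n,(a,c,V,V0) in dict(tin=((290,315),(237,260),T,T0),block=((286,308),(138,175),T,T0),hammer=((185,225),(240,272),T,T0),burn=((325,352),(170,215),T,T0)).items():
    d=np.abs(V["img"].astype(int)-V0["img"])[c[0]:c[1],a[0]:a[1]].max(2); print(n,(d>50).sum(),d.size)
print(r.get_state()["clock"])
E
```

```text
[(264, []), (265, []), (266, [191, 192]), (267, [191, 192]), (268, [191, 192]), (269, [191, 192]), (270, [191, 192]), (271, [191, 192]), (272, [191, 192]), (273, [191, 192]), (274, [191, 192]), (275, [191, 192]), (276, [191, 192]), (277, [191, 192]), (278, [191, 192]), (279, [191, 192]), (280, [191, 192]), (281, [191, 192]), (282, [191, 192]), (283, [191, 192]), (284, [191, 192]), (285, [191, 192]), (286, [191, 192]), (287, [191, 192]), (288, [191, 192]), (289, [191, 192]), (290, [192]), (291, []), (292, []), (293, [199]), (294, [198, 199]), (295, [196, 197, 198, 199])]
ferrule px 33 262.93939393939394 191.54545454545453 pred [261.537 190.975] handle end pred [238.379 190.531]
tin 36 575
block 0 814
hammer 99 1280
burn 0 1215
25.35
```

```bash
python3 -c "
from plant import r
print(r.finish_job())"
```

```text
the job is handed in; nothing more can be done
None
```

The job is handed in at about 25 s on the clock: the file lies in the V cradle with its tip against the end stop and its handle overhanging the high end, and the magnifier's lens stands over the middle of the cradle; the burnisher and block show no change in the top view, and the tin and hammer, never approached low down, differ only in a few pixels that I put down to the arm's shadow.

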